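Third hand at the frame-joining jig

ROBOT

A 6-joint arm with a two-finger parallel gripper is mounted at the origin on the work surface. World frame = base frame: x ahead of the robot, y to its left, z up, the work surface at z = 0. Lengths are in m, angles in rad, forces in N, time in s.
With the tool pointing down it reaches from about 0.375 to 0.975 m from the base axis. Payload 3.8 kg.
Tool frame: the origin (TCP) lies at the very end of the fingers, on their centre line; the grasp point (between the pads) lies 19 mm behind it; z points along the fingers, y is the direction in which the jaws open and shut (so a half turn about z gives the same grasp; the last joint's range is limited). The gripper opens to 85 mm and grips with 20 to 120 N. Pads are 22 mm wide; open, the fingers measure 114 mm over their backs; the gripper's body (76 mm by 85 mm) begins 54 mm behind the grasp point. The pads swing forward as they close: fully open they stand 13 mm farther back than shut.
Start: joints at [1.155, 0.264, 1.604, -0, 1.274, -0.037], TCP at [0.25, 0.627, 0.231] pointing down, gripper open.
Joint ranges: [-2.63, 2.63], [-0.94, 2.18], [0.31, 2.57], [-1.31, 4.45], [0, 2.66], [-2.55, 2.55]. Speed limits (rad/s): [2.57, 2.57, 3.14, 3.14, 3.14, 3.14].

INTERFACE

Orientations are given as a rotation vector (axis times angle).
In Python, from workcell import status, read_camera, camera_info, order gives the robot as it stands.
- The arm moves only by the tool move_arm, never from a script. Its argument "deltas" is a list of rows, each a list of 3 entries, a list of its own where there are three numbers: the turn, a rotation vector about the world's x, y, z as a fraction of full scale, then the shift along the world's x, y, z as a fraction of full scale, then the closure, from -1 (fully open) to 1 (shut), so that 0 is half open. A call has 1 to 20 rows; each row is the pose to reach, as a shift and turn from the pose commanded when the call began; what a row does not reach only later rows make up. Full scale, the value 1, is 0.1 m for a shift and pi/2 rad for a turn. A row lasts 1/8 s, in which the tool goes at most 62.5 mm and 10.7 degrees, less where a joint would pass 70% of its speed; a pose out of reach is approached as far as the arm can. A call with a number of a shift or a turn outside -1 to 1 is refused whole. A call with a gripper value outside its range is refused whole. The fingers move at their own pace and stop on an object; "grip_force" is the grip in N (left out, the last holds). Time passes only in rows, so rows that repeat a pose let the fingers close. It gives the time, the measured TCP pose, the force and the opening at its end, in the units of the state.
- status.read_state(): the state, without advancing time (a new reading comes with each control period).
- read_camera(name): name is "side" or "top" or "wrist"; returns (picture, depth): 420x560x3 uint8, red, green, blue; 420x560 float32, m along the optical axis (not along the pixel's ray), 0 where there is no reading.
- camera_info(name): a dict with "K" (3x3 intrinsics, pixels), "R" (3x3) and "t" (3): a world point X has camera coordinates R X + t. Camera axes: x right, y down, z forward; pixel columns grow to the right and rows downward; lengths in m; the calibration is good to about 2 mm. A picture is of the moment at which its call begins: read the wrist's pose just before it. camera_info takes no time and is no camera call; for the wrist camera it gives the pose at the moment of the call.
- order.finish_job(): hands the job in, once; it reports no verdict.
The state is a dict: "time": time; "q": joint angles; "joint_vel": joint speeds; "joint_torque": joint torques, N m; "tool_pos": TCP position; "tcp_rot": TCP orientation; "wrist_force": force on the tool from outside, world axes, zero at the start; "torque": the same for the moment, N m; "width": opening from 0.0 (shut) to 1.0 (fully open).
Only numpy, scipy, OpenCV 4.12 (cv2) and the standard library are available. Lean on these libraries where they do the work, as an engineer would, in place of code of your own. Each camera call takes 0.05 s, during which the arm holds its last target. There are 200 camera calls.

TASK

We are joining the corner of a picture frame: one walnut side is already clamped in the jig with glue on its mitre. Take the loose walnut side, lay it flat on the jig board along the free far fence, outer edge to the fence and two or three centimetres short of the corner, then slide it snugly along the fence until the mitres close, without ramming the joint, and press it into the corner with a steady push of about 12 newtons along its length. Keep that push up for at least three seconds while I drive the pins and finish still holding and pressing, not letting go; leave the white side and everything else on the table alone.

Things in the scene. Friction and masses are not known exactly. Their poses are not given: they have to be found in the camera images.
- jig: Frame-corner jig fixed to the table: plywood board 12 mm thick, x -220 to +45, y -275 to +70 mm, with low hardwood fences (20 mm high above the board) on two sides. Origin on the table below the corner where both fence faces would meet. y axis: along the far fence towards the clamped side (the pushing direction); x axis: out through the far fence, away from the board's open middle
- jig_corner (a point): Point on top of the jig board (12 mm above the table) at the corner where the two fence faces would meet; axes as the jig's. The fences stop 30 mm short of it. All is rigid: once the mitres touch, the push rises with every tenth of a millimetre. Wood slides on the waxed jig with a friction of about 0.3, so pressing hard on board or fence eats up the push
- finger_gap (a point): Middle of the finger gap in the far fence, on top of the board at the fence face, 160 mm before jig_corner. The far fence's face is the jig's plane x = 0, facing -x, in two blocks 18 mm thick: y -30 to -95 mm and y -225 to -275 mm; the gap between (130 mm) is for the fingers that hold the work, before and after it slides home
- clamped_leg: The walnut side already clamped in the jig, immovable: same moulding as the loose one, 200 mm long, outer edge on the left fence (jig's plane y = 0, facing -y), running to the jig's -x. Its mitre face runs in the jig's x, y from (0,0) to (-26,-26) mm. A toggle clamp (red handle) holds it at jig x = -125 mm, top 80 mm above the table. Origin mid-length, mid-width, underside
- walnut_leg: Loose walnut frame side (dark brown, brass inner lip), face up: 26 mm wide, 36 high, 280 long at the outer edge, 228 at the inner (45 degree mitres at both ends), 100 to 200 g. Origin mid-length, mid-width, underside. y along it; x across, to its plain outer edge (x = +13); brass lip x = -5 to -13, 10 to 28 mm up. In place its axes are parallel to the jig's, outer edge on the far fence
- walnut_tip (a point): Outer corner of the loose walnut side's +y end, on its underside, (13, 140, 0) mm from its origin: in place it coincides with jig_corner. A grip across the width at or just behind (-y) mid-length stays inside the finger gap both 25 mm short of the corner and home
- white_leg: White frame side of another frame, same shape as the loose walnut one; to be left alone. Origin mid-length on its underside, y along its length
- model_plane: Yellow model jet, 240 mm long, 270 mm span, 80 mm high, standing at the back; leave alone. Origin under its middle
- glue_bottle: White glue bottle, 56 mm diameter, 160 mm high, orange cap; leave alone. Origin under its centre
- mug: Blue mug, 82 mm diameter, 95 mm high; leave alone. Origin under its centre
- pin_hammer: Hammer 260 mm long lying at the right; leave alone
- tape_measure: Yellow and black tape measure, 66 x 34 x 62 mm; leave alone. Origin under its centre
- pin_tray: Small blue open tray, 100 x 75 x 26 mm; leave alone. Origin under its centre

How it is judged:
By the outcome, as a careful person would: the job done as asked, in the order asked, and still so for the second after the job is handed in, while the arm keeps its last pose, push and grip.
It also fails if it takes over 54 s, if anything falls off the work surface, if the arm or the gripper's body presses on something with over 40 N, if the wrist force passes 120 N, or if a joint passes its speed limit or range.

## Working session

There is one attempt and no reset: what is moved stays moved. The work goes in short steps, Python scripts to look and compute and a tool call to move; the robot and the scene stay as the last step left them, time stands still between calls to the robot, and variables do not carry over. Pictures are saved under pics/ and viewed, about 8 in all and at most 12, crops included, and the job is handed in when it is done.

Besides the shell and the picture viewer there is one more tool, called after "Request:" as name(argument=value, ...) on one line, values as JSON. move_arm: Moves the arm, as the interface text tells. Its arguments: {"type":"object","properties":{"deltas":{"type":"array","items":{"type":"array"}},"grip_force":{"type":"number"}},"required":["deltas"]}

```bash
mkdir -p pics; ls
python3 - <<'E'
from workcell import status, read_camera, camera_info
import cv2,numpy as np
s=status.read_state();print({k:np.round(v,3) for k,v in s.items()})
for n in ["top","side"]:
    p,d=read_camera(n);np.savez(f"{n}0.npz",p=p,d=d);cv2.imwrite(f"pics/{n}0.png",p[:,:,::-1])
    c=camera_info(n);print(n,c["K"],c["R"],c["t"])
a=cv2.imread("pics/top0.png")
E
```

```text
pics
{'time': np.float64(0.0), 'q': array([ 1.155,  0.265,  1.605,  0.   ,  1.274, -0.037]), 'joint_vel': array([ 0.   ,  0.001, -0.002,  0.001,  0.001, -0.001]), 'joint_torque': array([ 1.0000e-03, -5.1511e+01, -3.6732e+01, -0.0000e+00,  1.3000e-02,
        0.0000e+00]), 'tool_pos': array([0.249, 0.626, 0.23 ]), 'tcp_rot': array([-5.910e-01, -3.085e+00,  3.000e-03]), 'wrist_force': array([ 0.142, -0.194,  0.113]), 'torque': array([-0.022, -0.008, -0.042]), 'width': np.float64(0.995)}
top [[486.45021009   0.         275.46487833]
 [  0.         486.45021009 212.58131195]
 [  0.           0.           1.        ]] [[ 0.02358174 -0.9996712  -0.01006913]
 [-0.98536214 -0.02154086 -0.16910777]
 [ 0.16883527  0.01390959 -0.98554613]] [-0.01706598  0.58281211  1.61925989]
side [[510.67644152   0.         285.18480925]
 [  0.         510.67644152 209.10841268]
 [  0.           0.           1.        ]] [[ 9.80637308e-01 -1.95832724e-01 -1.23747729e-04]
 [-1.17941614e-01 -5.90090924e-01 -7.98675451e-01]
 [ 1.56333767e-01  7.83225539e-01 -6.01762003e-01]] [-0.54756931  0.10722701  1.39372363]
```

View pics/top0.png

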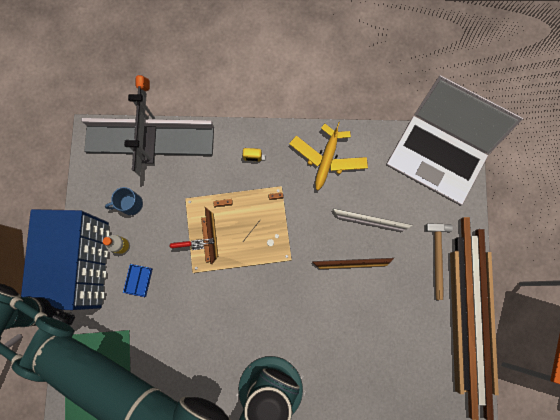

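View pics/side0.png

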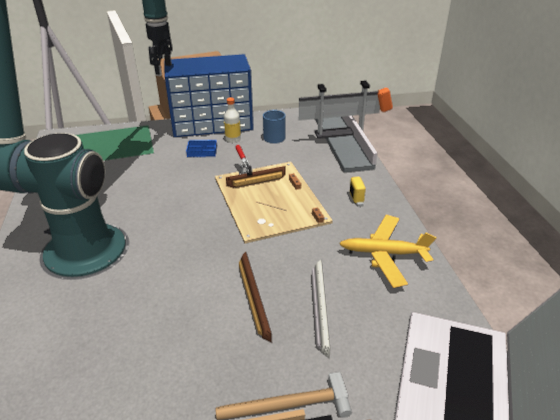

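Top view: the jig board is at about (240,230), its far fence blocks at (223,203) and (276,197), and the clamped side at (209,235). The loose walnut side runs (313,264)–(393,262), with the white side above it at (372,218). Next I'll take rough positions.

```bash
cat > h.py <<'E'
import numpy as np,cv2
from workcell import status, read_camera, camera_info
def grab(n):
    c=camera_info(n);p,d=read_camera(n);return p,d,c
def ray(c,uv,z):
    uv=np.atleast_2d(uv).astype(float);K,R,t=[np.array(c[k]) for k in "KRt"]
    r=np.c_[(uv-K[:2,2])/K[0,0],np.ones(len(uv))]@R; o=-R.T@t
    return o+r*((z-o[2])/r[:,2])[:,None]
def cloud(c,d):
    K,R,t=[np.array(c[k]) for k in "KRt"]
    v,u=np.indices(d.shape);P=np.stack([(u-K[0,2])/K[0,0]*d,(v-K[1,2])/K[0,0]*d,d],-1)
    return (P-t)@R
def proj(c,X):
    Y=np.atleast_2d(X)@np.array(c["R"]).T+c["t"];K=c["K"];return Y[:,:2]/Y[:,2:]*K[0,0]+np.array(K)[:2,2]
def st():
    s=status.read_state();print({k:np.round(s[k],4).tolist() for k in ("time","tool_pos","tcp_rot","wrist_force","torque","width","q")});return s
E
python3 - <<'E'
from h import *
z=np.load("top0.npz");p,d=z["p"],z["d"];c=camera_info("top")
W=cloud(c,d);hsv=cv2.cvtColor(p,cv2.COLOR_RGB2HSV)
roi=np.zeros(d.shape,bool);roi[250:280,300:405]=1
m=roi&(hsv[...,1]>90)
def rect(m,z,name):
    n,l,s,_=cv2.connectedComponentsWithStats(m.astype(np.uint8))
    k=1+np.argmax(s[1:,4]);vu=np.argwhere(l==k)
    P=ray(c,vu[:,::-1],z)[:,:2]
    r=cv2.minAreaRect((P*1000).astype(np.float32));print(name,s[k],r,np.round(cv2.boxPoints(r)).tolist(),"z",np.percentile(W[l==k][:,2],[5,50,95]).round(4))
    return l==k
mm=rect(m,0.036,"walnut")
b=np.zeros(d.shape,bool);b[180:280,180:300]=1
# board (light wood)
rect(b&(hsv[...,1]>60)&(hsv[...,2]>120),0.012,"board")
rect(b&(hsv[...,1]>60)&(W[...,2]<0.02),0.012,"board2")
for nm,(r0,r1,c0,c1) in {"f1":(195,210,210,236),"f2":(188,204,264,290),"cl":(203,268,200,218)}.items():
    b=np.zeros(d.shape,bool);b[r0:r1,c0:c1]=1
    rect(b&(W[...,2]>0.025),0.048 if nm=="cl" else .032,nm)
o=cv2.resize(p[175:285,170:410],None,fx=3.3,fy=3.3,interpolation=cv2.INTER_CUBIC);cv2.imwrite("pics/crop.png",o[:,:,::-1])
E
```

```text
walnut [313 258  80  11 569] ((416.30560302734375, -269.8247375488281), (25.968631744384766, 268.6028747558594), 3.794541358947754) [[394.0, -137.0], [412.0, -405.0], [438.0, -403.0], [420.0, -135.0]] z [0.019  0.031  0.0401]
board [ 180  186  112   87 6761] ((527.9549560546875, 144.1800537109375), (265.6558837890625, 377.7767333984375), 8.608139991760254) [[368.0, 311.0], [425.0, -62.0], [688.0, -23.0], [631.0, 351.0]] z [0.0042 0.011  0.0292]
board2 [ 185  186  107   87 6362] ((529.5380859375, 130.49188232421875), (267.0914001464844, 349.9546203613281), 8.523514747619629) [[372.0, 284.0], [423.0, -62.0], [688.0, -23.0], [636.0, 323.0]] z [0.0039 0.0106 0.017 ]
f1 [213 199  19   7  89] ((619.0374755859375, 182.92245483398438), (18.524721145629883, 63.44736099243164), 8.50788402557373) [[605.0, 213.0], [615.0, 150.0], [633.0, 153.0], [624.0, 216.0]] z [0.0274 0.0311 0.0377]
f2 [269 192  14   7  66] ((646.977783203125, -2.440563201904297), (18.99127960205078, 47.654640197753906), 8.507980346679688) [[634.0, 20.0], [641.0, -27.0], [660.0, -25.0], [653.0, 23.0]] z [0.0261 0.0308 0.0354]
cl [200 207  18  57 623] ((501.34796142578125, 226.7365264892578), (193.98667907714844, 55.787391662597656), 8.210437774658203) [[401.0, 240.0], [409.0, 185.0], [601.0, 213.0], [593.0, 268.0]] z [0.0275 0.0398 0.0693]
```

View pics/crop.png

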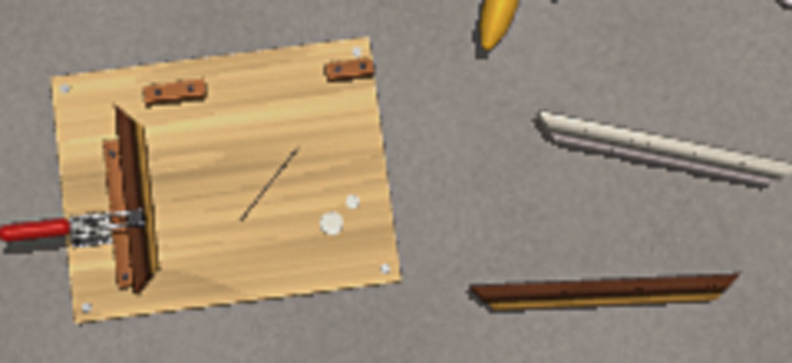

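Corner is at about (0.6015, 0.2435) with yaw 8.5°. The loose walnut side is at about (0.416, -0.270), yaw 3.8°, with the brass lip towards the robot, as the jig needs it. I'll start moving.

Request:
move_arm(deltas=[[[0,0,-0.03],[0.17,-0.33,0],-1],[[0,0,-0.05],[0.33,-0.67,0],-1],[[0,0,-0.08],[0.5,-1,0],-1]])

```text
time: 0.48
tool_pos: [0.2997, 0.5258, 0.2305]
tcp_rot: [-0.785, -3.042, 0.002]
wrist_force: [-0.7, -0.4, -0.1]
width: 0.999
```

Request:
move_arm(deltas=[[[0,0,-0.03],[0.17,-0.33,0],-1],[[0,0,-0.05],[0.33,-0.67,0],-1],[[0,0,-0.08],[0.5,-1,0],-1]])

```text
time: 0.85
tool_pos: [0.3497, 0.4257, 0.2307]
tcp_rot: [-0.975, -2.986, 0.001]
wrist_force: [-0.4, -0.5, -0.5]
width: 1.003
```

Request:
move_arm(deltas=[[[0,0,-0.03],[0.17,-0.33,0],-1],[[0,0,-0.05],[0.33,-0.67,0],-1],[[0,0,-0.08],[0.5,-1,0],-1]])

```text
time: 1.23
tool_pos: [0.3997, 0.3258, 0.2308]
tcp_rot: [-1.161, -2.919, 0.001]
wrist_force: [-0.1, -1.0, 0.4]
width: 0.998
```

Request:
move_arm(deltas=[[[0,0,-0.03],[0.17,-0.33,0],-1],[[0,0,-0.05],[0.33,-0.67,0],-1],[[0,0,-0.08],[0.5,-1,0],-1]])

```text
time: 1.6
tool_pos: [0.4496, 0.2258, 0.2308]
tcp_rot: [-1.342, -2.84, 0.001]
wrist_force: [1.0, 0.5, -0.0]
width: 1.001
```

Request:
move_arm(deltas=[[[0,0,-0.03],[0,-0.33,0],-1],[[0,0,-0.05],[0,-0.67,0],-1],[[0,0,-0.08],[0,-1,0],-1]])

```text
time: 1.98
tool_pos: [0.4492, 0.1259, 0.2308]
tcp_rot: [-1.518, -2.75, 0.001]
wrist_force: [0.2, 0.4, 0.5]
width: 1.0
```

Run:
```python
from h import *
p,d,c=grab("wrist");np.savez("w0.npz",p=p,d=d,**c);cv2.imwrite("pics/w0.png",p[:,:,::-1])
print(-c["R"].T@c["t"],c["K"][0],proj(c,[[.6015,.2435,.012],[.45,.126,0.0]]))
```

```text
[0.4124964  0.1844637  0.37377361] [333.26380775   0.         279.05755709] [[455.36442033 172.11938978]
 [279.68896201 186.89710468]]
```

Request:
move_arm(deltas=[[[0,0,-0.03],[0,-0.33,0],-1],[[0,0,-0.05],[0,-0.67,0],-1],[[0,0,-0.08],[0,-1,0],-1]])

```text
time: 2.4
tool_pos: [0.4492, 0.0263, 0.2309]
tcp_rot: [-1.687, -2.65, 0.0]
wrist_force: [0.6, 0.3, 0.5]
width: 0.998
```

Request:
move_arm(deltas=[[[0,0,-0.03],[0,-0.33,0],-1],[[0,0,-0.05],[0,-0.67,0],-1],[[0,0,-0.08],[0,-1,0],-1]])

```text
time: 2.78
tool_pos: [0.4492, -0.0738, 0.2309]
tcp_rot: [-1.85, -2.538, 0.0]
wrist_force: [1.0, 0.0, -0.2]
width: 0.999
```

Request:
move_arm(deltas=[[[0,0,-0.03],[-0.05,-0.33,0],-1],[[0,0,-0.05],[-0.1,-0.67,0],-1],[[0,0,-0.08],[-0.15,-1,0],-1]])

```text
time: 3.15
tool_pos: [0.4341, -0.1737, 0.2309]
tcp_rot: [-2.006, -2.417, 0.0]
wrist_force: [-0.1, -1.0, -0.3]
width: 1.003
```

Request:
move_arm(deltas=[[[0,0,-0.03],[-0.05,-0.33,0],-1],[[0,0,-0.05],[-0.1,-0.67,0],-1],[[0,0,-0.08],[-0.2,-1,0],-1],[[0,0,-0.08],[-0.2,-1,0],-1]])

```text
time: 3.65
tool_pos: [0.4139, -0.2744, 0.2308]
tcp_rot: [-2.155, -2.285, 0.001]
wrist_force: [0.4, 0.1, -0.6]
width: 1.001
```

Run:
```python
from h import *
s=st()
p,d,c=grab("wrist");np.savez("w1.npz",p=p,d=d,**c)
o=np.vstack([np.load("w0.npz")["p"],p]);cv2.imwrite("pics/w01.png",cv2.resize(o,None,fx=.7,fy=.7,interpolation=cv2.INTER_AREA)[:,:,::-1])
print(-c["R"].T@c["t"],proj(c,[[.416,-.27,.036],[.394,-.137,.036]]))
```

```text
{'time': 3.65, 'tool_pos': [0.4139, -0.2744, 0.2308], 'tcp_rot': [-2.1555, -2.2846, 0.0008], 'wrist_force': [0.386, 0.1249, -0.6399], 'torque': [0.0758, 0.0626, 0.0232], 'width': 1.0005, 'q': [-0.6353, -0.077, 1.9758, -0.0005, 1.2435, -0.6932]}
[ 0.40958433 -0.2054914   0.37379347] [[281.84668872 188.84861331]
 [266.80719002  45.32666395]]
```

View pics/w01.png

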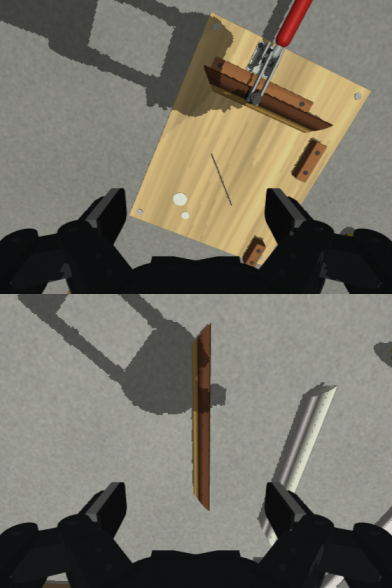

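Top half (over the jig) shows both fence blocks at (310,160) and (255,250). Bottom half shows the whole walnut side, (203,325)–(205,508), brass towards the robot. Next I'll measure both from these close views.

Run:
```python
from h import *
def load(f):
    z=np.load(f);return z["p"],z["d"],{k:z[k] for k in "KRt"}
def rect(W,m,name,c=None,z=None):
    n,l,s,_=cv2.connectedComponentsWithStats(m.astype(np.uint8));
    for k in range(1,n):
        if s[k,4]<150: continue
        P=W[l==k][:,:2] if z is None else ray(c,np.argwhere(l==k)[:,::-1],z)[:,:2]
        r=cv2.minAreaRect((P*1000).astype(np.float32));print(name,s[k],np.round(r[0],1),np.round(r[1],1),round(r[2],2),np.round(cv2.boxPoints(r)).tolist(),"z",np.percentile(W[l==k][:,2],[5,50,95]).round(4))
p,d,c=load("w1.npz");W=cloud(c,d);hsv=cv2.cvtColor(p,cv2.COLOR_RGB2HSV)
box=np.zeros(d.shape,bool);box[20:330,240:330]=1
m=box&(d>0)&(W[...,2]>.030)&(W[...,2]<.045);rect(W,m,"legtop-cloud");rect(W,m,"legtop-ray",c,.036)
m=box&(hsv[...,1]>80);rect(W,m,"leg-colour",c,.036)
print("floor z",np.median(W[200:300,150:200][...,2]))
p,d,c=load("w0.npz");W=cloud(c,d);hsv=cv2.cvtColor(p,cv2.COLOR_RGB2HSV)
for nm,(r0,r1,c0,c1) in {"f1":(190,270,405,480),"f2":(330,385,340,390)}.items():
    b=np.zeros(d.shape,bool);b[r0:r1,c0:c1]=1
    rect(W,b&(W[...,2]>.026)&(W[...,2]<.04),nm);rect(W,b&(W[...,2]>.026)&(W[...,2]<.04),nm+"ray",c,.032)
b=np.zeros(d.shape,bool);b[80:195,285:480]=1
rect(W,b&(W[...,2]>.041)&(W[...,2]<.055),"cl",c,.048)
print("board z",np.median(W[250:300,250:300][...,2]))
b=np.zeros(d.shape,bool);b[10:385,180:540]=1
rect(W,b&(hsv[...,1]>60),"board",c,.012)
```

```text
legtop-cloud [ 283   41   19  269 4369] [ 426.2 -270.6] [ 18.  278.3] 3.89 [[408.0, -132.0], [427.0, -410.0], [445.0, -409.0], [426.0, -131.0]] z [0.0313 0.0355 0.0373]
legtop-ray [ 283   41   19  269 4369] [ 426.1 -270.2] [ 17.9 276.7] 3.89 [[408.0, -133.0], [427.0, -409.0], [444.0, -408.0], [426.0, -132.0]] z [0.0313 0.0355 0.0373]
leg-colour [ 274   43   27  266 5913] [ 421.7 -270.7] [ 25.3 273.8] 3.88 [[400.0, -135.0], [418.0, -408.0], [444.0, -406.0], [425.0, -133.0]] z [0.0237 0.0344 0.0372]
floor z 0.0005367884379381251
f1 [ 421  202   47   59 1108] [623.2 184. ] [19.1 64.9] 8.88 [[609.0, 215.0], [619.0, 150.0], [638.0, 153.0], [628.0, 218.0]] z [0.0279 0.0323 0.0337]
f1ray [ 421  202   47   59 1108] [621.6 183.8] [21.7 64.7] 8.68 [[606.0, 214.0], [616.0, 150.0], [637.0, 154.0], [627.0, 217.0]] z [0.0279 0.0323 0.0337]
f2 [349 345  31  37 574] [6.517e+02 6.000e-01] [19.2 47.5] 8.06 [[639.0, 23.0], [646.0, -24.0], [665.0, -22.0], [658.0, 25.0]] z [0.0271 0.0321 0.0336]
f2ray [349 345  31  37 574] [649.5   2.8] [21.4 48.7] 8.62 [[635.0, 25.0], [643.0, -23.0], [664.0, -20.0], [656.0, 28.0]] z [0.0271 0.0321 0.0336]
cl [ 292   93   68   51 1302] [444.2 209.6] [70.3 19.6] 8.65 [[408.0, 214.0], [411.0, 195.0], [480.0, 205.0], [477.0, 225.0]] z [0.0428 0.0476 0.0495]
cl [ 369  133  107   55 1965] [550.8 226.1] [109.1  19.2] 8.7 [[495.0, 227.0], [498.0, 208.0], [606.0, 225.0], [603.0, 244.0]] z [0.043  0.0476 0.0494]
board z 0.01239542701388021
board [  185    10   345   373 65231] [530.6 152.9] [265.7 414.7] 8.63 [[368.0, 338.0], [430.0, -72.0], [693.0, -32.0], [631.0, 378.0]] z [0.0112 0.0126 0.0477]
board [364 110  17  23 191] [493.1 237.7] [ 8.6 23.7] 8.44 [[487.0, 249.0], [491.0, 225.0], [499.0, 227.0], [496.0, 250.0]] z [0.0127 0.0325 0.0612]
```

Wrist-view estimates: leg centre (422,-271), yaw 3.9°; corner (604,245), yaw 8.65°. I'll grip 12 mm behind mid-length.

Request:
move_arm(deltas=[[[0,0,0.006],[0.05,-0.04,-0.3],-1],[[0,0,0.006],[0.09,-0.085,-0.65],-1],[[0,0,0.006],[0.09,-0.085,-1],-1]])

```text
time: 4.08
tool_pos: [0.4243, -0.2805, 0.1304]
tcp_rot: [2.14, 2.299, 0.001]
wrist_force: [0.3, -0.3, -0.2]
width: 1.0
```

Request:
move_arm(deltas=[[[0,0,0],[0,0,-0.3],-1],[[0,0,0],[0,0,-0.55],-1],[[0,0,0],[0,0,-0.8],-1],[[0,0,0],[0,0,-0.95],-1],[[0,0,0],[0,0,-0.95],-1]])

```text
time: 4.7
tool_pos: [0.4229, -0.28, 0.0351]
tcp_rot: [-2.139, -2.297, 0.0]
wrist_force: [-0.1, 0.6, 0.7]
width: 0.998
```

Run:
```python
from h import *
s=st()
p,d,c=grab("wrist");cv2.imwrite("pics/w2.png",p[:,:,::-1])
W=cloud(c,d)
m=(d>0)&(W[...,2]>.031)&(W[...,2]<.041)&(abs(W[...,0]-.43)<.06)
n,l,q,_=cv2.connectedComponentsWithStats(m.astype(np.uint8));k=1+np.argmax(q[1:,4]);print(q[k])
r=cv2.minAreaRect((ray(c,np.argwhere(l==k)[:,::-1],.036)[:,:2]*1000).astype(np.float32));print(r,cv2.boxPoints(r))
```

```text
{'time': 4.7, 'tool_pos': [0.4229, -0.28, 0.0351], 'tcp_rot': [-2.1388, -2.2972, 0.0002], 'wrist_force': [-0.0844, 0.5688, 0.7397], 'torque': [0.0176, -0.0178, 0.0252], 'width': 0.9979, 'q': [-0.6341, 0.1622, 2.1282, 0.0002, 0.8541, -0.7057]}
[  268     0    47   372 14327]
((424.4505615234375, -249.10003662109375), (17.559776306152344, 165.86546325683594), 3.898561716079712) [[ 410.05237 -166.95618]
 [ 421.3296  -332.4378 ]
 [ 438.84875 -331.2439 ]
 [ 427.57153 -165.76227]]
```

View pics/w2.png

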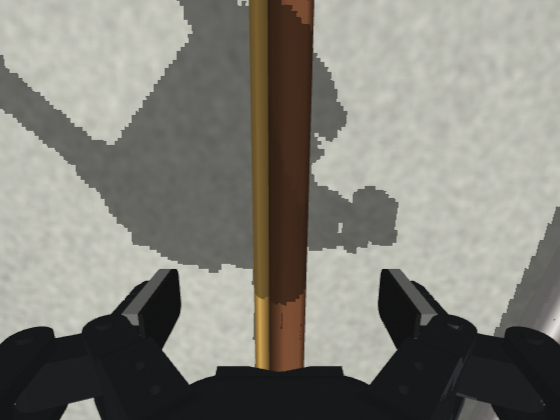

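The leg (columns 252–310) is centred between the pads. I'll go down, close, then lift a little.

Request:
move_arm(deltas=[[[0,0,0],[0,0,-0.15],-1],[[0,0,0],[0,0,-0.25],-1],[[0,0,0],[0,0,-0.31],-0.5],[[0,0,0],[0,0,-0.31],0],[[0,0,0],[0,0,-0.31],0.5],[[0,0,0],[0,0,-0.31],1],[[0,0,0],[0,0,-0.31],1],[[0,0,0],[0,0,-0.31],1],[[0,0,0],[0,0,-0.31],1],[[0,0,0],[0,0,-0.31],1]], grip_force=70)

```text
time: 6.0
tool_pos: [0.4241, -0.2818, 0.0058]
tcp_rot: [2.141, 2.297, 0.0]
wrist_force: [0.1, -1.4, 5.0]
width: 0.287
```

```bash
python3 -c "
from h import *
st()"
```

```text
{'time': 6.0, 'tool_pos': [0.4241, -0.2818, 0.0058], 'tcp_rot': [2.141, 2.2975, 0.0001], 'wrist_force': [0.1377, -1.3691, 5.0324], 'torque': [-0.0211, 0.0225, -0.0233], 'width': 0.2872, 'q': [-0.6353, 0.2096, 2.141, -0.0001, 0.7899, -0.7057]}
```

Fingertips are touching the table (5 N up). I'll open, raise 4 mm and regrip, so they don't drag on the jig board later.

Request:
move_arm(deltas=[[[0,0,0],[0,0,0],0.2],[[0,0,0],[0,0,0.04],0.0],[[0,0,0],[0,0,0.06],0.0],[[0,0,0],[0,0,0.06],1],[[0,0,0],[0,0,0.06],1],[[0,0,0],[0,0,0.06],1],[[0,0,0],[0,0,0.06],1],[[0,0,0],[0,0,0.06],1]])

```text
time: 7.0
tool_pos: [0.4239, -0.2816, 0.0117]
tcp_rot: [2.141, 2.298, 0.0]
wrist_force: [-0.8, 0.8, 6.5]
width: 0.288
```

```bash
python3 -c "
from h import *
st()
p,d,c=grab('wrist');cv2.imwrite('pics/w3.png',p[:,:,::-1])"
```

```text
{'time': 7.0, 'tool_pos': [0.4239, -0.2816, 0.0117], 'tcp_rot': [2.1415, 2.2978, 0.0002], 'wrist_force': [-0.774, 0.7967, 6.5475], 'torque': [0.1515, 0.1449, -0.037], 'width': 0.2875, 'q': [-0.6352, 0.1999, 2.1386, 0.0, 0.8025, -0.7057]}
```

View pics/w3.png

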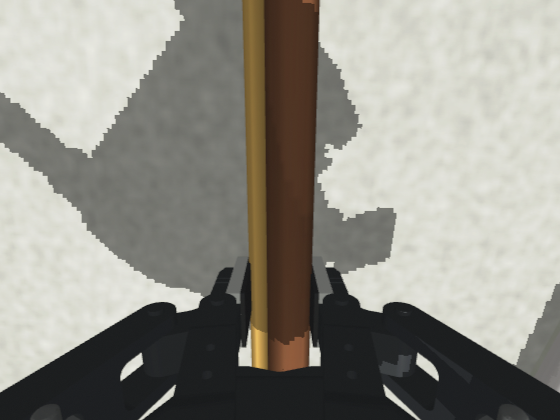

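The 6 N is not tip contact: the pads swing forward as they close and press the leg down. So the lower grip was better placed on the lip, and I'll go back to it and lift.

Request:
move_arm(deltas=[[[0,0,0],[0,0,0],0.2],[[0,0,0],[0,0,-0.04],0.0],[[0,0,0],[0,0,-0.06],0.0],[[0,0,0],[0,0,-0.06],1],[[0,0,0],[0,0,-0.06],1],[[0,0,0],[0,0,-0.06],1],[[0,0,0],[0,0,-0.06],1],[[0,0,0],[0,0,-0.06],1]])

```text
time: 8.05
tool_pos: [0.4235, -0.2813, 0.0052]
tcp_rot: [-2.142, -2.298, 0.0]
wrist_force: [-0.0, -0.3, -1.4]
width: 0.29
```

Request:
move_arm(deltas=[[[0,0,0],[0,0,0.1],1],[[0,0,0],[0,0,0.4],1],[[0,0,0],[0,0,0.7],1],[[0,0,0],[0,0,0.9],1],[[0,0,0],[0,0,0.9],1],[[0,0,0],[0,0,0.9],1]])

```text
time: 8.8
tool_pos: [0.4232, -0.281, 0.0948]
tcp_rot: [-2.141, -2.298, 0.0]
wrist_force: [-1.2, 1.3, -1.8]
width: 0.29
```

Run:
```python
from h import *
s=st()
p,d,c=grab("wrist");np.savez("w4.npz",p=p,d=d,**c)
W=cloud(c,d)
b=np.zeros(d.shape,bool);b[:240,200:380]=1
hsv=cv2.cvtColor(p,cv2.COLOR_RGB2HSV)
m=b&(hsv[...,1]>80)&(W[...,2]>.05)
vu=np.argwhere(m);print(vu.min(0),vu.max(0),"z",np.percentile(W[m][:,2],[5,50,90,98]))
ztop=np.percentile(W[m][:,2],90)
r=cv2.minAreaRect((ray(c,vu[:,::-1],ztop)[:,:2]*1000).astype(np.float32));print(r,cv2.boxPoints(r))
top=W[m&(W[...,2]>ztop-.006)];A=np.c_[top[:,:2]-top[:,:2].mean(0),np.ones(len(top))];print("slope",np.linalg.lstsq(A,top[:,2],rcond=None)[0])
```

```text
{'time': 8.8, 'tool_pos': [0.4232, -0.281, 0.0948], 'tcp_rot': [-2.1413, -2.2979, 0.0001], 'wrist_force': [-1.1921, 1.3039, -1.7893], 'torque': [0.0145, -0.0185, -0.0306], 'width': 0.2896, 'q': [-0.6352, 0.0788, 2.0894, -0.0, 0.974, -0.7057]}
[  0 241] [239 321] z [0.11426273 0.12440024 0.12671659 0.12737394]
((418.5849914550781, -214.42022705078125), (23.706571578979492, 74.13945770263672), 4.036147117614746) [[ 404.15192 -178.27675]
 [ 409.3703  -252.23232]
 [ 433.01807 -250.5637 ]
 [ 427.79968 -176.60814]]
slope [0.10010256 0.00510449 0.12577257]
```

The leg is lifted, level and aligned with the jaws (1.8 N), with its underside about 4 mm below the TCP. I'll carry it above the start place, 25 mm short of the corner and 6 mm off the fence.

Request:
move_arm(deltas=[[[0,0,0],[0.03,0.15,0],1],[[0,0,0],[0.09,0.45,0],1],[[0,0,0],[0.15,0.75,0],1],[[0,0,0],[0.2,1,0],1]])

```text
time: 9.35
tool_pos: [0.4429, -0.1791, 0.0942]
tcp_rot: [-2.14, -2.297, 0.0]
wrist_force: [1.5, 0.7, -1.4]
width: 0.291
```

Request:
move_arm(deltas=[[[0,0,0.006],[0.1,0.25,0],1],[[0,0,0.012],[0.2,0.5,0],1],[[0,0,0.018],[0.3,0.75,0],1],[[0,0,0.026],[0.4,1,0],1]])

```text
time: 9.85
tool_pos: [0.4829, -0.0794, 0.0943]
tcp_rot: [-2.092, -2.341, 0.001]
wrist_force: [0.9, -0.6, -1.9]
width: 0.289
```

Request:
move_arm(deltas=[[[0,0,0.006],[0.15,0.25,0],1],[[0,0,0.012],[0.3,0.5,0],1],[[0,0,0.018],[0.45,0.75,0],1],[[0,0,0.025],[0.6,1,0],1]])

```text
time: 10.35
tool_pos: [0.5429, 0.0205, 0.0941]
tcp_rot: [-2.046, -2.382, 0.002]
wrist_force: [0.5, -0.9, -0.9]
width: 0.292
```

Request:
move_arm(deltas=[[[0,0,0],[0.25,0.2,0],1],[[0,0,0],[0.45,0.35,0],1],[[0,0,0],[0.6,0.45,0],1],[[0,0,0],[0.68,0.49,0],1],[[0,0,0],[0.68,0.49,0],1],[[0,0,0],[0.68,0.49,0],1]])

```text
time: 11.1
tool_pos: [0.6108, 0.0671, 0.095]
tcp_rot: [-2.048, -2.381, 0.001]
wrist_force: [-0.1, 0.1, -1.8]
width: 0.29
```

Run:
```python
from h import *
s=st()
p,d,c=grab("wrist");np.savez("w5.npz",p=p,d=d,**c);cv2.imwrite("pics/w5.png",p[:,:,::-1])
```

```text
{'time': 11.1, 'tool_pos': [0.6108, 0.0671, 0.095], 'tcp_rot': [-2.0482, -2.3812, 0.0015], 'wrist_force': [-0.0683, 0.0508, -1.8429], 'torque': [-0.0288, 0.0138, 0.0525], 'width': 0.2899, 'q': [0.069, 0.2687, 1.8638, -0.0002, 1.0103, -0.0809]}
```

View pics/w5.png

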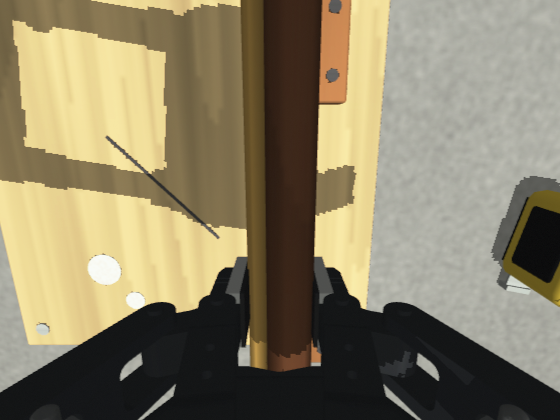

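The leg hangs over the board with its outer edge at column ~317. The -30/-95 fence block shows at right, its near end at row 103 and outer edge at column 347. I'll check the clearance.

Run:
```python
from h import *
z=np.load("w5.npz");p,d=z["p"],z["d"];c={k:z[k] for k in "KRt"}
W=cloud(c,d);T=np.array([.6108,.0671]);a=np.radians(8.6);X=np.array([np.cos(a),np.sin(a)]);Y=np.array([-X[1],X[0]])
m=np.zeros(d.shape,bool);m[:115,320:360]=1;m&=(W[...,2]>.027)&(W[...,2]<.04)
F=ray(c,np.argwhere(m)[:,::-1],.032)[:,:2]
vu=np.argwhere(m);print("fence jigx rel TCP: outer",np.percentile((F-T)@X,99.5)*1e3," end y rel TCP",np.percentile((F-T)@Y,.5)*1e3)
G=[]
for r in range(5,98,3):
    u=np.where(m[r])[0].max()+.5;G.append(ray(c,[[u,r]],.032)[0,:2])
G=np.array(G);k=np.polyfit((G-T)@Y,(G-T)@X,1);print("outer edge slope deg",np.degrees(np.arctan(k[0])),"x at TCP row",k[1]*1e3)
m=np.zeros(d.shape,bool);m[:240,280:330]=1;m&=W[...,2]>.1
L=[]
for r in range(5,235,4):
    u=np.where(m[r])[0].max()+.5;L.append(ray(c,[[u,r]],.127)[0,:2])
L=np.array(L);k=np.polyfit((L-T)@Y,(L-T)@X,1);print("leg outer slope deg",np.degrees(np.arctan(k[0])),"x at TCP",k[1]*1e3)
```

```text
fence jigx rel TCP: outer 38.828302079532754  end y rel TCP 80.61542521463578
outer edge slope deg -0.10174539545191441 x at TCP row 39.1048155261086
leg outer slope deg -0.3599145147503851 x at TCP 12.923839829508138
```

8 mm clear of the fence, 25 mm short of the corner, and parallel within 0.3°. Lowering.

Request:
move_arm(deltas=[[[0,0,0],[0,0,-0.15],1],[[0,0,0],[0,0,-0.35],1],[[0,0,0],[0,0,-0.55],1],[[0,0,0],[0,0,-0.67],1],[[0,0,0],[0,0,-0.74],1],[[0,0,0],[0,0,-0.74],1],[[0,0,0],[0,0,-0.74],1]])

```text
time: 12.02
tool_pos: [0.6124, 0.0677, 0.022]
tcp_rot: [2.047, 2.382, 0.002]
wrist_force: [-0.1, -0.7, -2.1]
width: 0.289
```

Request:
move_arm(deltas=[[[0,0,0],[0,0,-0.01],1],[[0,0,0],[0,0,-0.02],1],[[0,0,0],[0,0,-0.03],1],[[0,0,0],[0,0,-0.03],1]])

```text
time: 12.52
tool_pos: [0.6115, 0.0676, 0.0182]
tcp_rot: [-2.048, -2.382, 0.0]
wrist_force: [0.1, 0.3, -0.5]
width: 0.288
```

Request:
move_arm(deltas=[[[0,0,0],[0,0,-0.005],1],[[0,0,0],[0,0,-0.01],1],[[0,0,0],[0,0,-0.01],1]])

```text
time: 12.9
tool_pos: [0.6115, 0.0676, 0.0172]
tcp_rot: [-2.048, -2.382, 0.0]
wrist_force: [0.3, 0.3, -1.8]
width: 0.29
```

```bash
python3 -c "
from h import *
st()"
```

```text
{'time': 12.9, 'tool_pos': [0.6115, 0.0676, 0.0172], 'tcp_rot': [-2.048, -2.3821, 0.0002], 'wrist_force': [0.2794, 0.2787, -1.797], 'torque': [-0.0434, 0.0076, -0.03], 'width': 0.2896, 'q': [0.0697, 0.364, 1.9057, 0.0, 0.8721, -0.0809]}
```

Not in contact yet; going down in half millimetres.

Request:
move_arm(deltas=[[[0,0,0],[0,0,-0.005],1],[[0,0,0],[0,0,-0.005],1]])

```text
time: 13.15
tool_pos: [0.6117, 0.0677, 0.017]
tcp_rot: [2.048, 2.382, 0.0]
wrist_force: [0.3, -0.5, -0.2]
width: 0.289
```

Request:
move_arm(deltas=[[[0,0,0],[0,0,-0.005],1],[[0,0,0],[0,0,-0.005],1]])

```text
time: 13.4
tool_pos: [0.612, 0.0677, 0.017]
tcp_rot: [2.048, 2.382, 0.001]
wrist_force: [-1.9, 0.3, 5.0]
width: 0.291
```

Request:
move_arm(deltas=[[[0,0,0],[0,0,-0.003],1],[[0,0,0],[0,0,-0.003],1]])

```text
time: 13.65
tool_pos: [0.6121, 0.0677, 0.017]
tcp_rot: [2.048, 2.382, 0.001]
wrist_force: [-2.6, -0.1, 6.7]
width: 0.294
```

On the board at TCP z 0.017. I'll ease off the down-force, then move towards the fence.

Request:
move_arm(deltas=[[[0,0,0],[0,0,0.005],1],[[0,0,0],[0.02,0.003,0.006],1],[[0,0,0],[0.04,0.006,0.006],1],[[0,0,0],[0.054,0.008,0.006],1],[[0,0,0],[0.054,0.008,0.006],1]])

```text
time: 14.28
tool_pos: [0.6176, 0.0685, 0.017]
tcp_rot: [2.048, 2.382, 0.001]
wrist_force: [-2.2, -0.1, 5.1]
width: 0.29
```

Request:
move_arm(deltas=[[[0,0,0],[0.005,0.001,0],1],[[0,0,0],[0.01,0.0015,0],1],[[0,0,0],[0.01,0.0015,0],1]])

```text
time: 14.65
tool_pos: [0.6183, 0.0686, 0.0169]
tcp_rot: [2.048, 2.382, 0.0]
wrist_force: [-1.8, 0.5, 6.0]
width: 0.293
```

```bash
python3 -c "
from h import *
st()"
```

```text
{'time': 14.65, 'tool_pos': [0.6183, 0.0686, 0.0169], 'tcp_rot': [2.0479, 2.3821, 0.0003], 'wrist_force': [-1.8357, 0.458, 6.0327], 'torque': [0.0227, 0.3924, 0.0082], 'width': 0.2926, 'q': [0.0705, 0.375, 1.8907, -0.0, 0.8756, -0.0801]}
```

Request:
move_arm(deltas=[[[0,0,0],[0,0,0.003],1],[[0,0,0],[0,0,0.006],1],[[0,0,0],[0,0,0.006],1]])

```text
time: 15.02
tool_pos: [0.6183, 0.0686, 0.017]
tcp_rot: [2.048, 2.382, 0.001]
wrist_force: [1.0, 0.1, 0.8]
width: 0.291
```

Request:
move_arm(deltas=[[[0,0,0],[0.004,0.0006,0],1],[[0,0,0],[0.004,0.0006,0],1]])

```text
time: 15.28
tool_pos: [0.6183, 0.0686, 0.017]
tcp_rot: [-2.048, -2.382, 0.0]
wrist_force: [-0.7, -0.3, 0.8]
width: 0.297
```

Request:
move_arm(deltas=[[[0,0,0],[0.004,0.0006,0],1],[[0,0,0],[0.004,0.0006,0],1]])

```text
time: 15.52
tool_pos: [0.6185, 0.0687, 0.017]
tcp_rot: [-2.048, -2.382, 0.001]
wrist_force: [-0.3, 0.9, 0.5]
width: 0.292
```

Request:
move_arm(deltas=[[[0,0,0],[0.004,0.0006,0],1],[[0,0,0],[0.004,0.0006,0],1]])

```text
time: 15.78
tool_pos: [0.6189, 0.0688, 0.017]
tcp_rot: [-2.048, -2.382, 0.001]
wrist_force: [-1.5, -0.3, 1.5]
width: 0.293
```

Request:
move_arm(deltas=[[[0,0,0],[0.004,0.0006,0],1],[[0,0,0],[0.004,0.0006,0],1]])

```text
time: 16.02
tool_pos: [0.6189, 0.0688, 0.0169]
tcp_rot: [-2.047, -2.382, 0.002]
wrist_force: [-2.7, -0.3, 2.9]
width: 0.292
```

Request:
move_arm(deltas=[[[0,0,0],[0.004,0.0006,0],1],[[0,0,0],[0.004,0.0006,0],1]])

```text
time: 16.27
tool_pos: [0.619, 0.0688, 0.0169]
tcp_rot: [-2.047, -2.381, 0.003]
wrist_force: [-5.3, 0.4, 3.8]
width: 0.295
```

```bash
python3 -c "
from h import *
st()"
```

```text
{'time': 16.275, 'tool_pos': [0.619, 0.0688, 0.0169], 'tcp_rot': [-2.0469, -2.3812, 0.0026], 'wrist_force': [-5.3247, 0.4457, 3.817], 'torque': [-0.1264, 0.8832, 0.1824], 'width': 0.2953, 'q': [0.0707, 0.3774, 1.8872, -0.0001, 0.8793, -0.0799]}
```

Seated on the fence. I'll ease the side pressure a little and slide the first 18 mm.

Request:
move_arm(deltas=[[[0,0,0],[-0.002,0,0.003],1],[[0,0,0],[-0.005,0.0198,0.003],1],[[0,0,0],[-0.0079,0.0395,0.003],1],[[0,0,0],[-0.011,0.0593,0.003],1],[[0,0,0],[-0.014,0.0791,0.003],1],[[0,0,0],[-0.017,0.0989,0.003],1],[[0,0,0],[-0.017,0.0989,0.003],1]])

```text
time: 17.15
tool_pos: [0.6175, 0.0786, 0.0169]
tcp_rot: [-2.047, -2.382, 0.002]
wrist_force: [-4.7, -2.4, 0.4]
width: 0.289
```

```bash
python3 -c "
from h import *
st()"
```

```text
{'time': 17.15, 'tool_pos': [0.6175, 0.0786, 0.0169], 'tcp_rot': [-2.0473, -2.3816, 0.0023], 'wrist_force': [-4.7007, -2.4107, 0.3846], 'torque': [-0.2941, 0.8546, 0.1247], 'width': 0.2894, 'q': [0.0868, 0.3766, 1.8884, -0.0004, 0.8784, -0.0636]}
```

Request:
move_arm(deltas=[[[0,0,0],[-0.0045,0.0198,0],1],[[0,0,0],[-0.0075,0.0395,0],1],[[0,0,0],[-0.0105,0.0593,0],1],[[0,0,0],[-0.0135,0.0791,0],1],[[0,0,0],[-0.0165,0.0989,0],1],[[0,0,0],[-0.0165,0.0989,0],1]])

```text
time: 17.9
tool_pos: [0.6159, 0.0888, 0.017]
tcp_rot: [-2.047, -2.382, 0.002]
wrist_force: [-5.5, -1.4, -0.0]
width: 0.289
```

Run:
```python
from h import *
s=st()
for n in ("side","top","wrist"):
    p,d,c=grab(n);np.savez(n+"6.npz",p=p,d=d,**c)
    if n=="side": cv2.imwrite("pics/s6.png",cv2.resize(p[150:240,200:350],None,fx=5,fy=5,interpolation=cv2.INTER_CUBIC)[:,:,::-1])
```

```text
{'time': 17.9, 'tool_pos': [0.6159, 0.0888, 0.017], 'tcp_rot': [-2.0473, -2.3815, 0.0016], 'wrist_force': [-5.4666, -1.3551, -0.0245], 'torque': [-0.2316, 0.8475, 0.1181], 'width': 0.2895, 'q': [0.1031, 0.3761, 1.889, 0.0001, 0.878, -0.0476]}
```

View pics/s6.png

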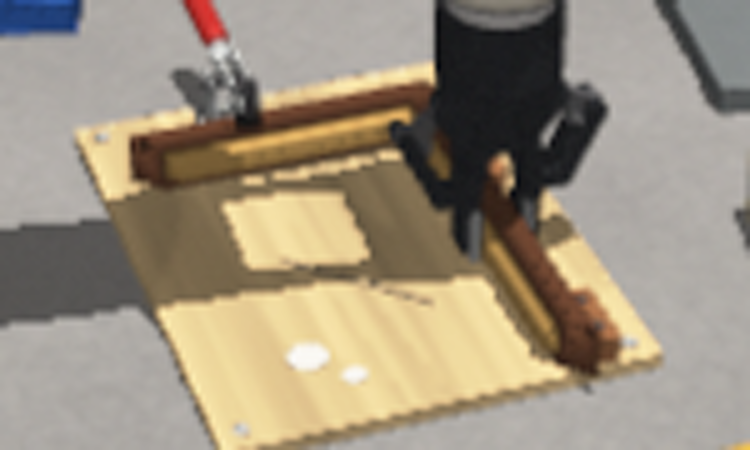

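Side view: the leg is flat on the board along the fence, its near end at the fence block at (590,330). The mitre zone is near (440,100), hidden by the gripper. About 4 mm should remain, so I'll approach slowly.

Request:
move_arm(deltas=[[[0,0,0],[-0.0035,0.005,0],1],[[0,0,0],[-0.0045,0.01,0],1],[[0,0,0],[-0.005,0.015,0],1],[[0,0,0],[-0.006,0.02,0],1]])

```text
time: 18.55
tool_pos: [0.6156, 0.0905, 0.0172]
tcp_rot: [-2.048, -2.382, 0.001]
wrist_force: [-4.6, -2.0, -0.6]
width: 0.293
```

Request:
move_arm(deltas=[[[0,0,0],[-0.0006,0.004,0],1],[[0,0,0],[-0.0012,0.008,0],1],[[0,0,0],[-0.0012,0.008,0],1]])

```text
time: 18.92
tool_pos: [0.6155, 0.0914, 0.0172]
tcp_rot: [-2.048, -2.382, 0.001]
wrist_force: [-4.9, -1.9, -0.5]
width: 0.287
```

Request:
move_arm(deltas=[[[0,0,0],[-0.0005,0.003,0],1],[[0,0,0],[-0.0009,0.006,0],1],[[0,0,0],[-0.0009,0.006,0],1]])

```text
time: 19.3
tool_pos: [0.6154, 0.092, 0.0172]
tcp_rot: [-2.048, -2.382, 0.001]
wrist_force: [-4.7, -2.0, -1.2]
width: 0.286
```

Request:
move_arm(deltas=[[[0,0,0],[-0.001,0.003,-0.001],1],[[0,0,0],[-0.0015,0.006,-0.002],1],[[0,0,0],[-0.0015,0.006,-0.002],1]])

```text
time: 19.68
tool_pos: [0.6153, 0.0926, 0.0171]
tcp_rot: [-2.048, -2.382, 0.001]
wrist_force: [-4.3, -2.1, -0.3]
width: 0.292
```

Request:
move_arm(deltas=[[[0,0,0],[-0.0005,0.003,0],1],[[0,0,0],[-0.0009,0.006,0],1],[[0,0,0],[-0.0009,0.006,0],1]])

```text
time: 20.05
tool_pos: [0.6153, 0.0931, 0.0171]
tcp_rot: [-2.048, -2.382, 0.001]
wrist_force: [-3.8, -2.2, -1.5]
width: 0.286
```

```bash
python3 -c "
from h import *
st()"
```

```text
{'time': 20.05, 'tool_pos': [0.6153, 0.0931, 0.0171], 'tcp_rot': [-2.0478, -2.3819, 0.001], 'wrist_force': [-3.7989, -2.2486, -1.4801], 'torque': [-0.3748, 0.8729, 0.1523], 'width': 0.2864, 'q': [0.1103, 0.3756, 1.8895, -0.0002, 0.8773, -0.0402]}
```

Drag along the fence is about 1.7 N and contact is imminent. Steps of 0.3–0.4 mm now.

Request:
move_arm(deltas=[[[0,0,0],[-0.0006,0.004,0],1],[[0,0,0],[-0.0006,0.004,0],1]])

```text
time: 20.3
tool_pos: [0.6152, 0.0936, 0.0171]
tcp_rot: [-2.048, -2.382, 0.001]
wrist_force: [-4.9, -2.2, -1.6]
width: 0.29
```

Request:
move_arm(deltas=[[[0,0,0],[-0.0006,0.004,-0.001],1],[[0,0,0],[-0.0006,0.004,-0.001],1]])

```text
time: 20.55
tool_pos: [0.6152, 0.094, 0.017]
tcp_rot: [-2.048, -2.382, 0.001]
wrist_force: [-5.0, -2.2, -0.8]
width: 0.293
```

Request:
move_arm(deltas=[[[0,0,0],[-0.0006,0.004,0],1],[[0,0,0],[-0.0006,0.004,0],1]])

```text
time: 20.8
tool_pos: [0.6151, 0.094, 0.017]
tcp_rot: [-2.048, -2.382, 0.002]
wrist_force: [-5.0, -3.3, -1.5]
width: 0.29
```

Request:
move_arm(deltas=[[[0,0,0],[-0.0006,0.004,0],1],[[0,0,0],[-0.0006,0.004,0],1]])

```text
time: 21.05
tool_pos: [0.6151, 0.094, 0.017]
tcp_rot: [2.048, 2.382, -0.002]
wrist_force: [-4.2, -6.2, -0.7]
width: 0.294
```

Request:
move_arm(deltas=[[[0,0,0],[-0.0006,0.004,0],1],[[0,0,0],[-0.0006,0.004,0],1]])

```text
time: 21.3
tool_pos: [0.6151, 0.094, 0.017]
tcp_rot: [2.047, 2.382, -0.003]
wrist_force: [-4.0, -6.1, -1.3]
width: 0.294
```

```bash
python3 -c "
from h import *
s=st();f=s['wrist_force'];a=np.radians(8.65);print('along',-f[0]*np.sin(a)+f[1]*np.cos(a),'across',f[0]*np.cos(a)+f[1]*np.sin(a))
for n in ('top','wrist'):
    p,d,c=grab(n);np.savez(n+'7.npz',p=p,d=d,**c)
p=np.load('top7.npz')['p'];q=np.load('wrist7.npz')['p'][:260,150:420]
A=cv2.resize(p[185:285,170:300],(520,400),interpolation=cv2.INTER_CUBIC);B=cv2.resize(q,(270,260))
o=np.zeros((400,790,3),np.uint8);o[:,:520]=A;o[:260,520:]=B;cv2.imwrite('pics/t7.png',o[:,:,::-1])"
```

```text
{'time': 21.3, 'tool_pos': [0.6151, 0.094, 0.017], 'tcp_rot': [2.0474, 2.3819, -0.0027], 'wrist_force': [-3.9766, -6.1084, -1.3214], 'torque': [-0.9143, 0.8764, 0.0575], 'width': 0.2942, 'q': [0.1125, 0.3757, 1.8895, -0.0021, 0.8772, -0.0369]}
along -5.440809031651679 across -4.850058094744016
```

View pics/t7.png

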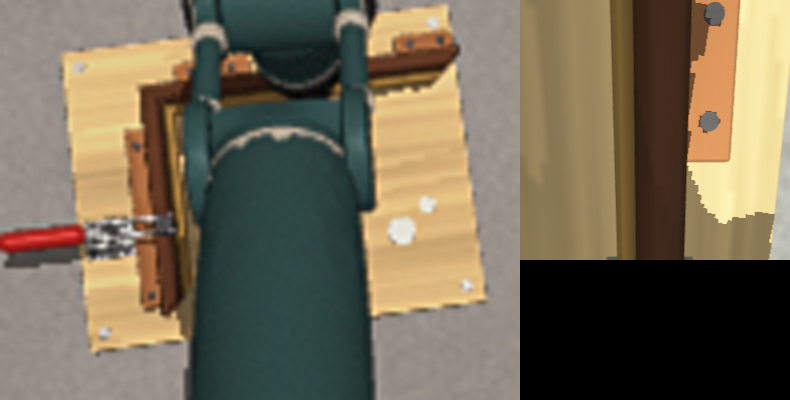

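The mitres meet at the corner (150,90) in the crop, with no visible gap. Now I'll raise the push gently and ease the side load.

Request:
move_arm(deltas=[[[0,0,0],[-0.0015,0.003,0],1],[[0,0,0],[-0.003,0.006,0],1],[[0,0,0],[-0.003,0.006,0],1]])

```text
time: 21.78
tool_pos: [0.6152, 0.094, 0.017]
tcp_rot: [2.047, 2.381, -0.003]
wrist_force: [-3.8, -8.8, -1.3]
width: 0.286
```

```bash
cat > avg.py <<'E'
from h import *
a=np.radians(8.65);F=[]
for i in range(6):
    s=status.read_state();f=s['wrist_force'];F.append([-f[0]*np.sin(a)+f[1]*np.cos(a),f[0]*np.cos(a)+f[1]*np.sin(a),f[2]]);read_camera("wrist")
F=np.array(F);print(s['time'],'mean along,across,z',F.mean(0).round(2),'sd',F.std(0).round(2));st()
E
python3 avg.py
```

```text
22.025 mean along,across,z [-8.02 -4.53 -1.23] sd [0.45 0.42 0.4 ]
{'time': 22.075, 'tool_pos': [0.6151, 0.094, 0.017], 'tcp_rot': [2.0469, 2.3813, -0.0031], 'wrist_force': [-2.9941, -8.5283, -1.3484], 'torque': [-1.1566, 0.7423, 0.1488], 'width': 0.2911, 'q': [0.1129, 0.3755, 1.8898, -0.0031, 0.8767, -0.0358]}
```

Request:
move_arm(deltas=[[[0,0,0],[-0.0007,0.003,-0.001],1],[[0,0,0],[-0.0013,0.006,-0.001],1],[[0,0,0],[-0.002,0.009,-0.001],1],[[0,0,0],[-0.002,0.009,-0.001],1]])

```text
time: 22.58
tool_pos: [0.6151, 0.094, 0.017]
tcp_rot: [2.046, 2.381, -0.004]
wrist_force: [-2.3, -11.4, -0.9]
width: 0.293
```

```bash
python3 avg.py
```

```text
22.825 mean along,across,z [-10.93  -4.15  -0.92] sd [0.39 0.36 0.39]
{'time': 22.875, 'tool_pos': [0.6152, 0.094, 0.017], 'tcp_rot': [2.0461, 2.3806, -0.004], 'wrist_force': [-3.3043, -12.7977, -1.3585], 'torque': [-1.5975, 0.7707, 0.0556], 'width': 0.2942, 'q': [0.1136, 0.3754, 1.8898, -0.0046, 0.8766, -0.0343]}
```

Request:
move_arm(deltas=[[[0,0,0],[-0.0007,0.003,0],1],[[0,0,0],[-0.0013,0.006,0],1],[[0,0,0],[-0.0013,0.006,0],1]])

```text
time: 23.25
tool_pos: [0.6151, 0.094, 0.0171]
tcp_rot: [2.045, 2.38, -0.005]
wrist_force: [-1.9, -13.4, -0.8]
width: 0.289
```

```bash
python3 avg.py
```

```text
23.5 mean along,across,z [-13.44  -4.3   -0.91] sd [0.31 0.31 0.37]
{'time': 23.55, 'tool_pos': [0.6152, 0.094, 0.0171], 'tcp_rot': [2.0455, 2.3802, -0.0047], 'wrist_force': [-3.2593, -12.4231, -1.293], 'torque': [-1.8521, 0.7358, 0.034], 'width': 0.2893, 'q': [0.1141, 0.3753, 1.8898, -0.0057, 0.8766, -0.0333]}
```

The push averages about 13.3 N at the wrist, roughly 12 at the joint after 1–1.5 N of drag. Holding it.

Request:
move_arm(deltas=[[[0,0,0],[0,0,0],1],[[0,0,0],[0,0,0],1],[[0,0,0],[0,0,0],1],[[0,0,0],[0,0,0],1],[[0,0,0],[0,0,0],1],[[0,0,0],[0,0,0],1],[[0,0,0],[0,0,0],1],[[0,0,0],[0,0,0],1],[[0,0,0],[0,0,0],1],[[0,0,0],[0,0,0],1],[[0,0,0],[0,0,0],1],[[0,0,0],[0,0,0],1],[[0,0,0],[0,0,0],1],[[0,0,0],[0,0,0],1],[[0,0,0],[0,0,0],1],[[0,0,0],[0,0,0],1],[[0,0,0],[0,0,0],1],[[0,0,0],[0,0,0],1],[[0,0,0],[0,0,0],1],[[0,0,0],[0,0,0],1]])

```text
time: 26.05
tool_pos: [0.6151, 0.094, 0.0171]
tcp_rot: [2.046, 2.38, -0.005]
wrist_force: [-2.2, -14.1, -0.1]
width: 0.294
```

```bash
python3 avg.py
python3 - <<'E'
from h import *
p,d,c=grab("top");q,_,_=grab("side")
A=cv2.resize(p[185:235,180:300],(480,200),interpolation=cv2.INTER_CUBIC);B=cv2.resize(q[150:240,200:350],(600,360),interpolation=cv2.INTER_CUBIC)
o=np.zeros((560,600,3),np.uint8);o[:200,:480]=A;o[200:]=B;cv2.imwrite("pics/f8.png",o[:,:,::-1])
E
```

```text
26.3 mean along,across,z [-13.42  -4.42  -0.76] sd [0.21 0.51 0.44]
{'time': 26.35, 'tool_pos': [0.6151, 0.094, 0.0171], 'tcp_rot': [2.0456, 2.3803, -0.0048], 'wrist_force': [-2.2501, -13.0134, -1.3826], 'torque': [-1.8645, 0.7241, 0.06], 'width': 0.2904, 'q': [0.1141, 0.3753, 1.8899, -0.0056, 0.8766, -0.0332]}
```

View pics/f8.png

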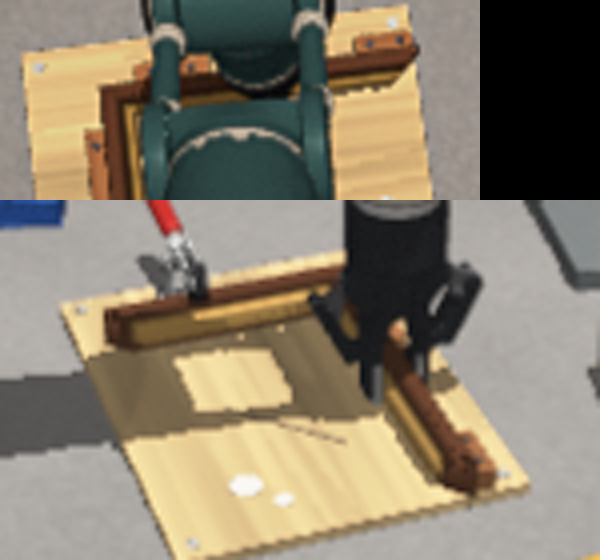

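Request:
move_arm(deltas=[[[0,0,0],[0,0,0],1],[[0,0,0],[0,0,0],1],[[0,0,0],[0,0,0],1],[[0,0,0],[0,0,0],1],[[0,0,0],[0,0,0],1],[[0,0,0],[0,0,0],1],[[0,0,0],[0,0,0],1],[[0,0,0],[0,0,0],1],[[0,0,0],[0,0,0],1],[[0,0,0],[0,0,0],1],[[0,0,0],[0,0,0],1],[[0,0,0],[0,0,0],1]])

```text
time: 27.95
tool_pos: [0.6152, 0.094, 0.0171]
tcp_rot: [2.046, 2.38, -0.005]
wrist_force: [-2.4, -13.3, 0.1]
width: 0.288
```

```bash
python3 avg.py
```

```text
28.2 mean along,across,z [-12.56  -4.49  -1.08] sd [0.35 0.62 0.73]
{'time': 28.25, 'tool_pos': [0.6151, 0.094, 0.0171], 'tcp_rot': [2.0456, 2.3803, -0.0049], 'wrist_force': [-2.2585, -13.4369, -0.9271], 'torque': [-1.8537, 0.7811, 0.0176], 'width': 0.2878, 'q': [0.1141, 0.3753, 1.8899, -0.0057, 0.8766, -0.0333]}
```

The push held steady for over 4.5 s (12.6–13.4 N at the wrist). The pictures show the corner closed at (105,90) in the top crop and the leg flat along the fence. Handing in.

```bash
python3 -c "
from workcell import order
print(order.finish_job())"
```

```text
the job is handed in; nothing more can be done
None
```

The loose walnut side is in the jig, pressed into the corner, and the arm is still gripping and pushing. I laid it flat along the far fence about 25 mm short of the corner. Then I slid it along the fence, slowing to 0.3–0.4 mm steps for the last stretch, until the mitres met.

**Last checks:**
- **Push:** along the leg it averaged 12.6–13.4 N at the wrist, from 23.2 s until I handed in at 28.3 s. Taking off the 1–1.5 N of fence drag leaves roughly 12 N at the joint. I can't measure the force at the joint itself.
- **Other loads:** there was about 4.4 N of side load on the fence. The downward load on the board was light, under 1 N.
- **Position:** the arm stayed steady to 0.1 mm during the hold. Top and side pictures show the corner closed and the leg flat, though the gripper hides the inside of the mitre in the side view.

**What went differently:**
- **Regrip:** I regripped the leg twice on the table. I first took a 5 N upward force for fingertips touching the table, but it came from the pads swinging forward as they close.
- **Camera mismatch:** the top and wrist cameras disagreed by 3–4 mm on the jig and about 6 mm on the leg. I used the wrist camera, and contact with the fence and the corner then came within about a millimetre of where it predicted.

I kept clear of the white side and everything else on the table. I didn't check each of those in a final picture.

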